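# Find the tight spot in the wheel guard's rail and lock the guard short of it

### The arm

A 6-joint arm with a two-finger parallel gripper is mounted at the origin on the work surface. World frame = base frame: x ahead of the robot, y to its left, z up, the work surface at z = 0. Lengths are in mm, angles in rad, forces in N, time in s.
With the tool pointing down it reaches from about 400 to 925 mm from the base axis. Payload 12.5 kg.
Tool frame: the origin (TCP) lies at the very end of the fingers, on their centre line; the grasp point (between the pads) lies env.grip_point_offset behind it (env.grip_point_offset is the distance from the TCP to the grasp point, in mm); y points along the fingers, z is the direction in which the jaws open and shut, and the axes are right-handed (so a half turn about y gives the same grasp; the last joint's range is limited). The gripper opens to 95 mm and grips with 3 to 60 N. Pads are 20 mm wide; open, the fingers measure 119 mm over their backs; the gripper's body (75 mm by 180 mm) begins 59 mm behind the grasp point.
Start: joints at [1.043, 0.491, 1.559, -0, 1.092, -0.106], TCP at [255.863, 570.246, 214.661] pointing down, gripper open.
Joint ranges: [-3.1, 3.1], [-0.84, 2.19], [0.05, 2.79], [-1.13, 4.28], [0.06, 2.93], [-2.69, 2.69]. Speed limits (rad/s): [2.22, 2.22, 2.79, 3.14, 3.14, 3.14].

### API

Orientations are given as [roll, pitch, yaw] about the fixed x, y, z axes, in that order (R = Rz(yaw) Ry(pitch) Rx(roll)).
In Python, from cell import readout, read_camera, env, nets gives the robot as it stands.
- The arm moves only by the tool apply_moves, never from a script. Its argument "increments" is a list of rows, each a list of 3 entries, a list of its own where there are three numbers: the shift along the tool's x, y, z in cm, then the turn, a rotation vector about the tool's x, y, z in degrees, then the finger opening in cm, from 0 to 9.51. A call has exactly 5 rows; each row shifts and turns the pose as measured when the row begins, along the tool's axes as they then stand; what a row does not reach is not made up. A row lasts 1/8 s, in which the tool goes at most 62.5 mm and 10.7 degrees, less where a joint would pass 70% of its speed; a pose out of reach is approached as far as the arm can. A call with a gripper value outside its range is refused whole. The fingers move at their own pace and stop on an object; the grip force is fixed at half the most. Time passes only in rows, so rows that do not move let the fingers close, or fill a call up. It gives the time, the measured TCP pose, the force and the opening at its end, in the units of the state.
- readout.state(): the state, without advancing time (a new reading comes with each control period).
- read_camera(name): name is "scene" or "top" or "wrist"; returns a dict with "img" (384x512x3 uint8, red, green, blue), "vfov" (degrees; the focal length in pixels is half the picture's height over the tangent of half this angle, whatever the lens; pixels are square), "cx", "cy" (the principal point, pixels), "distortion" ([k1, k2, p1, p2, k3] as OpenCV has them; the pictures are not rectified), "rvec" (rotation vector, rad) and "tvec" (3), from world to camera coordinates, as OpenCV has them; the wrist camera has in their place "mount" (4x4, takes a point from camera to tool coordinates, whose origin is the TCP and whose axes are the tool frame's). Camera axes: x right, y down, z forward; pixel columns grow to the right and rows downward; lengths in mm; the calibration is good to about 2 mm. A picture is of the moment at which its call begins: read the wrist's pose just before it. There is no depth.
- env.job_done(): hands the job in, once; it reports no verdict.
Trained networks look in a picture, given as the dict that the camera call returned (one of the last four; its "shot" number tells which), for a name from the list of things; names that differ only in an ending like _2 or _b are one class to them, and where a whole thing is asked for, a point or a joint stands for the part that bears it (a point fixed in the world has none). Each returns a list of dicts, best first, with "confidence" (0 to 1); they miss things now and then, are a little off and sometimes report something else, mostly with a low value. They report only what shows in the picture. A call takes as long as a camera call.
- nets.look_for(picture, thing): "point" ([x, y, z] in mm, in the coordinates of the camera as it stood for that picture, good to about 4 mm: the middle of the surface that is visible of it).
- nets.mark_of(picture, thing): "point" ([x, y, z] in mm, in the coordinates of the camera as it stood for that picture, good to about 4 mm: a listed point, or the origin of a listed thing).
The state is a dict: "t": time; "joints": joint angles; "qvel": joint speeds; "tau": joint torques, N m; "eef_pos": TCP position; "tcp_rot": TCP orientation; "ft_force": force on the tool from outside, world axes, zero at the start; "moment": the same for the moment, N m; "opening": opening from 0.0 (shut) to 1.0 (fully open).
Only numpy, scipy, OpenCV 4.12 (cv2) and the standard library are available. Lean on these libraries where they do the work, as an engineer would, in place of code of your own. Each camera call takes 0.05 s, during which the arm holds its last target. There are 200 camera calls.

### The job

The clear guard on the polishing bench binds at a tight spot somewhere along its rail. Slide it gently towards the polishing wheel until you feel the tight spot, without forcing it; then back it off about 25 mm from there and press its clamp plunger fully down. Leave the guard standing there and everything else on the bench where it is.

Things in the scene. Friction and masses are not known exactly. Their poses are not given: they have to be found in the camera images.
- station: Fixed polishing station. Origin on the bench top under the middle of a level aluminium rail (470 mm long, 50 wide, top 38 mm above the bench) that runs along the station's y axis. Grey motor at x +88..+232, y +340..+560 mm, top 207 mm high. Hidden in the rail is a tight spot, somewhere new each time: first felt with the guard's origin anywhere from y -20 to +80 mm in this frame.
- wheel (a point): Middle of the motor's felt polishing wheel, 124 mm across, 28 mm thick, axis along the station's y; at x +160, y +239, z +135 mm in the station's frame. The guard slides towards the wheel in the station's +y.
- guard: Sliding guard: grey saddle 85 (x) by 180 (y) by 22 mm on the rail, with an upright framed clear pane at x +36, its top 109 mm above the origin. Origin under the saddle's middle, 39 mm above the bench; axes as the station's. Slides only along y: starts at station y -130..-80 mm, travel ends at +130. Weighs 0.7 kg, drags about 2 N, stays where left.
- grip (a point): Middle of the guard's upright wooden grip block, 30 (x) by 22 (y) by 48 mm tall, top 20 mm above this point, saddle top 47 mm below; at x -12, y +50, z +70 mm in the guard's frame. Pushed against the tight spot, the resistance climbs by about 1.5 N per mm on top of the drag; more than 15 N from the tight spot is forcing it.
- clamp_top (a point): Middle of the top face of the clamp plunger's round black head, 28 mm across, on the guard at x -12, y -60, z +65 mm in the guard's frame while up (110 mm from the grip along y). Press straight down to clamp.
- clamp (a joint): Clamp plunger: 0 up (start), 0.012 m fully pressed; needs about 5 N, stays where it is left and does not move the guard.
- jar: Jar with metal lid, 56 mm across, 60 mm high, behind the rail (+x side); origin under its middle. Leave alone.
- stone_a: Rough stone about 48 x 36 x 35 mm behind the rail; origin under its middle. Leave alone.
- stone_b: Rough stone about 40 x 32 x 35 mm in front of the rail (-x side); origin under its middle. Leave alone.
- bar: Bar of polishing compound 40 x 100 x 30 mm in front of the rail; origin under its middle. Leave alone.
- spare_wheel: Spare felt wheel lying flat, 90 mm across, 27 mm high, in front of the rail; origin under its middle. Leave alone.

How it is judged:
By the outcome, as a careful person would: the job done as asked, in the order asked, and still so for the second after the job is handed in, with the robot touching nothing.
It also fails if it takes over 72 s, if anything falls off the work surface, if the arm or the gripper's body presses on something with over 40 N, if the wrist force passes 120 N, or if a joint passes its speed limit or range.

## Working session

There is one attempt and no reset: what is moved stays moved. The work goes in short steps, Python scripts to look and compute and a tool call to move; the robot and the scene stay as the last step left them, time stands still between calls to the robot, and variables do not carry over. Pictures are saved under pics/ and viewed, about 8 in all and at most 12, crops included, and the job is handed in when it is done.

Besides the shell and the picture viewer there is one more tool, called after "Emit:" by a JSON object that holds its "op" and its "data". apply_moves: Moves the arm, as the interface text tells. Its arguments: {"type":"object","properties":{"increments":{"type":"array"}},"required":["increments"]}

```bash
ls; mkdir -p pics; cat > h.py <<'E'
from cell import readout, read_camera, env, nets
import numpy as np, cv2
from scipy.spatial.transform import Rotation as R
def w2c(p):
    return R.from_rotvec(np.ravel(p["rvec"])).as_matrix(), np.ravel(p["tvec"])
def toworld(p, X, st=None):
    X=np.array(X,float)
    if "mount" in p:
        m=np.array(p["mount"]); t=m[:3,:3]@X+m[:3,3]
        return R.from_euler("xyz",st["tcp_rot"]).as_matrix()@t+np.array(st["eef_pos"])
    A,t=w2c(p); return A.T@(X-t)
def shot(n,f=None):
    st=readout.state(); p=read_camera(n)
    if f: cv2.imwrite(f"pics/{f}.png",cv2.cvtColor(p["img"],cv2.COLOR_RGB2BGR))
    return p,st
E
python3 - <<'E'
from h import *
print(readout.state(), env.grip_point_offset)
for c in ["scene","top","wrist"]:
    p,st=shot(c,c+"0")
    for n in ["station","wheel","guard","grip","clamp_top","jar","stone_a","bar","spare_wheel"]:
        r=nets.mark_of(p,n)
        print(c,n,[(np.round(toworld(p,d["point"],st)).tolist(),round(d["confidence"],2)) for d in r[:2]])
E
cd pics; python3 -c "
import cv2,numpy as np
cv2.imwrite('all.png',cv2.resize(np.vstack([cv2.imread('scene0.png'),cv2.imread('top0.png')]),(400,600)))"
```

```text
pics
{'t': 0.0, 'joints': array([ 1.04341109e+00,  4.91548557e-01,  1.55947703e+00,  3.53814344e-05,
        1.09172618e+00, -1.05572220e-01]), 'qvel': array([ 1.70300903e-03,  1.59690244e-03,  1.93521328e-03,  6.95017686e-04,
        6.83989899e-05, -2.98156040e-04]), 'tau': array([ 2.75472514e-03, -6.12639999e+01, -2.58181733e+01,  6.93612196e-02,
        4.81085829e-02, -1.00339942e-04]), 'eef_pos': array([255.70643761, 570.00801099, 214.05909596]), 'tcp_rot': array([-1.57194568e+00,  1.53347717e-04, -4.21829428e-01]), 'ft_force': array([-0.00542841, -0.64737916, -1.05954802]), 'moment': array([-0.01090085, -0.00669461,  0.04116512]), 'opening': 0.9966360136390272} 18.8
scene station [([573.0, -19.0, 1.0], 0.6)]
scene wheel [([777.0, 185.0, 136.0], 0.76), ([544.0, -142.0, 40.0], 0.61)]
scene guard [([546.0, -141.0, 37.0], 0.81)]
scene grip [([546.0, -140.0, 40.0], 0.74), ([546.0, -88.0, 108.0], 0.63)]
scene clamp_top [([524.0, -196.0, 105.0], 0.4)]
scene jar [([665.0, -191.0, -2.0], 0.87)]
scene stone_a [([723.0, 21.0, 3.0], 0.86), ([450.0, -19.0, -2.0], 0.64)]
scene bar [([489.0, 164.0, -1.0], 0.62)]
scene spare_wheel [([419.0, -108.0, -5.0], 0.71)]
top station [([573.0, -16.0, -1.0], 0.83)]
top wheel [([775.0, 183.0, 133.0], 0.76)]
top guard [([552.0, -141.0, 36.0], 0.56)]
top grip [([546.0, -95.0, 106.0], 0.58)]
top clamp_top [([526.0, -204.0, 99.0], 0.6)]
top jar []
top stone_a [([727.0, 19.0, -2.0], 0.61), ([452.0, -18.0, -1.0], 0.61)]
top bar [([492.0, 168.0, -0.0], 0.78)]
top spare_wheel [([415.0, -110.0, 0.0], 0.9)]
wrist station []
wrist wheel []
wrist guard []
wrist grip []
wrist clamp_top []
wrist jar []
wrist stone_a []
wrist bar []
wrist spare_wheel []
```

View pics/top0.png

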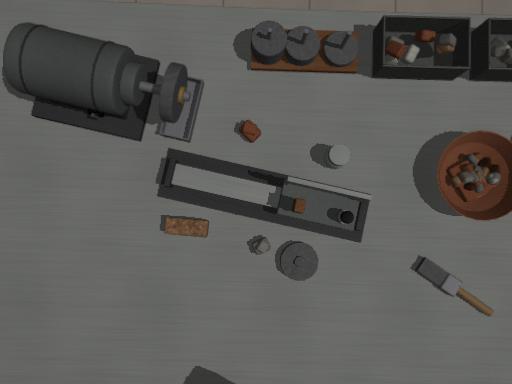

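View pics/scene0.png

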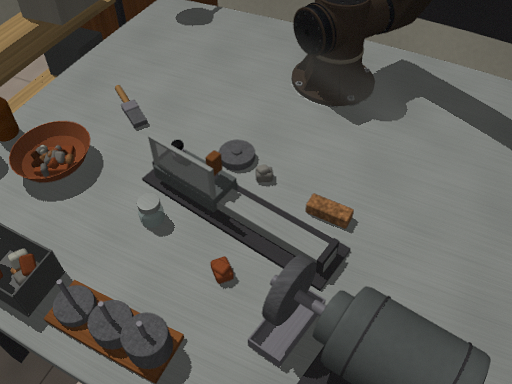

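Emit:
{"op": "apply_moves", "data": {"increments": [[[4.4,0,-4.0],[0,0,0],6.0],[[4.4,0,-4.0],[0,0,0],6.0],[[4.4,0,-4.0],[0,0,0],6.0],[[4.4,0,-4.0],[0,0,0],6.0],[[4.4,0,-4.0],[0,0,0],6.0]]}}

```text
t: 2.12
eef_pos: [376.7, 293.4, 214.2]
tcp_rot: [-1.569, -0.001, -0.415]
ft_force: [1.1, 0.4, 1.2]
opening: 0.636
```

Emit:
{"op": "apply_moves", "data": {"increments": [[[4.4,0,-4.0],[0,0,0],6.0],[[4.4,0,-4.0],[0,0,0],6.0],[[4.4,0,-4.0],[0,0,0],6.0],[[4.4,0,-4.0],[0,0,0],6.0],[[4.4,0,-4.0],[0,0,0],6.0]]}}

```text
t: 2.75
eef_pos: [500.5, 12.1, 215.5]
tcp_rot: [-1.567, -0.004, -0.415]
ft_force: [0.4, 0.2, -0.5]
opening: 0.634
```

Emit:
{"op": "apply_moves", "data": {"increments": [[[0,0,0],[0,-6.3,0],6.0],[[0,0,0],[0,-6.3,0],6.0],[[0,0,0],[0,0,0],6.0],[[0,0,0],[0,0,0],6.0],[[0,0,0],[0,0,0],6.0]]}}

```text
t: 3.38
eef_pos: [501.9, 7.8, 215.5]
tcp_rot: [-1.568, -0.006, -0.2]
ft_force: [-0.9, -0.6, -0.2]
opening: 0.632
```

```bash
cat > est.py <<'E'
from h import *
from scipy.optimize import least_squares
P={"station":(0,0,0,0),"wheel":(160,239,135,0),"guard":(0,0,39,1),"grip":(-12,50,109,1),"clamp_top":(-12,-60,104,1)}
def est(cams=("scene","top","wrist"),reps=2,show=False):
    obs=[]
    for c in cams:
        for _ in range(reps):
            p,st=shot(c)
            for n in P:
                r=nets.mark_of(p,n)
                if r and r[0]["confidence"]>.3: obs.append((c,n,toworld(p,r[0]["point"],st)))
    if show:
        for c,n,w in obs: print(c,n,np.round(w,1))
    def f(v):
        o=[]
        for c,n,w in obs:
            q=np.array(P[n][:3],float); q[1]+=P[n][3]*v[3]
            m=R.from_euler("z",v[2]).apply(q)+[v[0],v[1],0]
            o+=list((w-m)/4)
        return o
    s=least_squares(f,[573,-17,-.2,-126],loss="soft_l1")
    v=s.x; print("station",v[:2].round(1),"yaw",v[2].round(4),"guard y",v[3].round(1))
    for n in ("grip","clamp_top"):
        q=np.array(P[n][:3],float); q[1]+=v[3]
        print(n,(R.from_euler("z",v[2]).apply(q)+[v[0],v[1],0]).round(1))
    return v
E
python3 -c "
from est import *
est(show=True); shot('wrist','w1')"
```

```text
scene station [571.2 -17.5   3.6]
scene wheel [776.4 183.7 135.6]
scene guard [ 546.4 -145.3   38.5]
scene grip [545.1 -87.8 106.5]
scene clamp_top [ 523.8 -194.6  103.7]
scene station [576.4 -22.    1.9]
scene wheel [774.8 183.3 139.3]
scene guard [ 546.8 -142.9   40.2]
scene grip [543.2 -89.8 108.5]
scene clamp_top [ 525.2 -193.6  103. ]
top wheel [775.4 185.2 133. ]
top guard [ 549.7 -143.4   36.8]
top grip [546.2 -92.1 103.6]
top clamp_top [ 529.5 -202.5   99.8]
top station [577.5 -19.5   0.8]
top wheel [775.4 186.2 135.1]
top guard [ 549.4 -141.1   37.7]
top grip [544.6 -94.8 104.8]
top clamp_top [ 527.3 -200.9  103. ]
wrist station [572.3 -20.3  -1.8]
wrist guard [ 549.5 -142.7   41.9]
wrist grip [548.2 -92.8 109.6]
wrist clamp_top [ 527.7 -199.4  102. ]
wrist station [574.  -23.5  -1. ]
wrist guard [ 546.7 -143.6   39.4]
wrist grip [545.9 -90.  109.2]
wrist clamp_top [ 527.2 -197.6  101.1]
station [572.8 -19.9] yaw -0.1916 guard y -125.0
grip [546.7 -91.3 109. ]
clamp_top [ 525.8 -199.2  104. ]
```

View pics/w1.png

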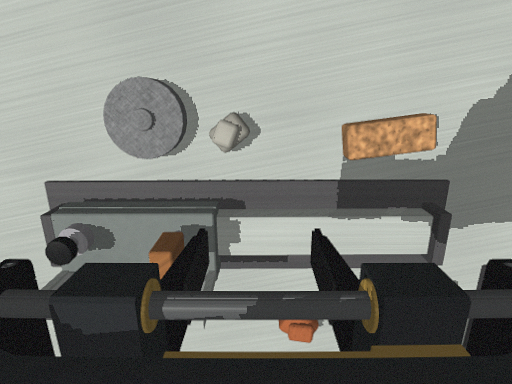

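Emit:
{"op": "apply_moves", "data": {"increments": [[[2.1,0,-2.9],[0,0,0],6.0],[[2.1,0,-2.9],[0,0,0],6.0],[[2.1,0,-2.9],[0,0,0],6.0],[[0,0,0],[0,0,0],6.0],[[0,0,0],[0,0,0],6.0]]}}

```text
t: 5.85
eef_pos: [547.4, -92.2, 215.4]
tcp_rot: [-1.567, -0.006, -0.198]
ft_force: [-0.3, 1.7, -0.3]
opening: 0.632
```

```bash
python3 -c "
from est import *
print(readout.state()['eef_pos']); est(show=False); shot('wrist','w2')"
```

```text
[547.43366023 -92.23511876 215.43296861]
station [572.6 -19.3] yaw -0.192 guard y -124.4
grip [546.6 -90.  109. ]
clamp_top [ 525.7 -198.   104. ]
```

View pics/w2.png

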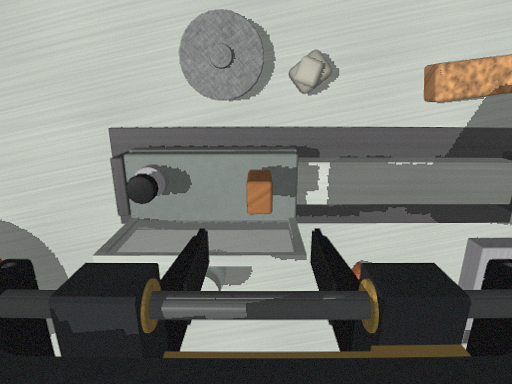

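Emit:
{"op": "apply_moves", "data": {"increments": [[[0,4.0,0.1],[0,0,0],6.0],[[0,4.0,0.1],[0,0,0],6.0],[[0,3.0,0],[0,0,0],6.0],[[0,1.2,0],[0,0,0],6.0],[[0,0,0],[0,0,0],6.0]]}}

```text
t: 8.32
eef_pos: [550.3, -90.7, 91.7]
tcp_rot: [-1.568, -0.01, -0.198]
ft_force: [-0.1, -0.1, 0.4]
opening: 0.63
```

Emit:
{"op": "apply_moves", "data": {"increments": [[[0,0,0],[0,0,0],1.0],[[0,0,0],[0,0,0],1.0],[[0,0,0],[0,0,0],1.0],[[0,0,0],[0,0,0],1.0],[[0,0,0],[0,0,0],1.0]]}}

```text
t: 8.95
eef_pos: [551.6, -91.2, 94.9]
tcp_rot: [-1.569, -0.015, -0.198]
ft_force: [0.8, -1.1, -3.7]
opening: 0.232
```

```bash
python3 -c "
from h import *
s=readout.state();print(s['eef_pos'],s['opening']*95.1,s['ft_force'],s['moment'])"
```

```text
[551.63516231 -91.21752833  94.88148487] 22.04323679176929 [ 0.8292077  -1.07661841 -3.70785203] [-0.41408712 -0.0041435   0.04783709]
```

Emit:
{"op": "apply_moves", "data": {"increments": [[[0,0.1,0.2],[0,0,0],1.0],[[0,0.1,0.4],[0,0,0],1.0],[[0,0.05,0.6],[0,0,0],1.0],[[0,0,0.6],[0,0,0],1.0],[[0,0,0.6],[0,0,0],1.0]]}}

```text
t: 9.57
eef_pos: [556.3, -67.9, 94.8]
tcp_rot: [-1.57, -0.016, -0.198]
ft_force: [-0.6, -1.8, 1.9]
opening: 0.232
```

```bash
cat > s.py <<'E'
from h import *
s=readout.state(); yaw=-.196
d=np.array([-np.sin(yaw),np.cos(yaw)]); x=np.array([np.cos(yaw),np.sin(yaw)])
o=np.array([572.7,-19.5]); e=s['eef_pos'][:2]-o; f=s['ft_force']
print("t",s['t'],"tcp along %.1f across %.1f z %.1f"%(e@d,e@x,s['eef_pos'][2]),"F along %.1f across %.1f z %.1f"%(f[:2]@d,f[:2]@x,f[2]),s['tcp_rot'].round(3))
E
python3 s.py
```

```text
t 9.575 tcp along -50.7 across -6.7 z 94.8 F along -1.9 across -0.3 z 1.9 [-1.57  -0.016 -0.198]
```

Emit:
{"op": "apply_moves", "data": {"increments": [[[0,0,0.7],[0,0,0],1.0],[[0,0,0.7],[0,0,0],1.0],[[0,0,0.7],[0,0,0],1.0],[[0,0,0.7],[0,0,0],1.0],[[0,0,0.7],[0,0,0],1.0]]}}

```text
t: 10.2
eef_pos: [563.6, -31.1, 94.8]
tcp_rot: [-1.57, -0.015, -0.197]
ft_force: [-0.8, -1.7, 1.9]
opening: 0.232
```

Emit:
{"op": "apply_moves", "data": {"increments": [[[0,0,0.7],[0,0,0],1.0],[[0,0,0.7],[0,0,0],1.0],[[0,0,0.6],[0,0,0],1.0],[[0,0,0.4],[0,0,0],1.0],[[0,0,0.2],[0,0,0],1.0]]}}

```text
t: 10.82
eef_pos: [569.2, -3.4, 94.8]
tcp_rot: [-1.57, -0.015, -0.197]
ft_force: [-0.7, -1.6, 2.1]
opening: 0.236
```

```bash
python3 s.py
```

```text
t 10.825 tcp along 15.1 across -6.6 z 94.8 F along -1.7 across -0.4 z 2.1 [-1.57  -0.015 -0.197]
```

Emit:
{"op": "apply_moves", "data": {"increments": [[[0,0,0.2],[0,0,0],1.0],[[0,0,0.2],[0,0,0],1.0],[[0,0,0.15],[0,0,0],1.0],[[0,0,0.1],[0,0,0],1.0],[[0,0,0.1],[0,0,0],1.0]]}}

```text
t: 11.45
eef_pos: [570.7, 4.2, 94.9]
tcp_rot: [-1.57, -0.015, -0.197]
ft_force: [-1.1, -2.1, 1.8]
opening: 0.227
```

Emit:
{"op": "apply_moves", "data": {"increments": [[[0,0,0.1],[0,0,0],1.0],[[0,0,0.1],[0,0,0],1.0],[[0,0,0.1],[0,0,0],1.0],[[0,0,0.1],[0,0,0],1.0],[[0,0,0.1],[0,0,0],1.0]]}}

```text
t: 12.08
eef_pos: [571.7, 9.4, 94.9]
tcp_rot: [-1.57, -0.015, -0.197]
ft_force: [-0.7, -2.4, 2.3]
opening: 0.23
```

Emit:
{"op": "apply_moves", "data": {"increments": [[[0,0,0.1],[0,0,0],1.0],[[0,0,0.1],[0,0,0],1.0],[[0,0,0.1],[0,0,0],1.0],[[0,0,0.1],[0,0,0],1.0],[[0,0,0.1],[0,0,0],1.0]]}}

```text
t: 12.7
eef_pos: [572.8, 14.7, 94.9]
tcp_rot: [-1.57, -0.015, -0.197]
ft_force: [-1.1, -1.5, 1.5]
opening: 0.229
```

Emit:
{"op": "apply_moves", "data": {"increments": [[[0,0,0.1],[0,0,0],1.0],[[0,0,0.1],[0,0,0],1.0],[[0,0,0.1],[0,0,0],1.0],[[0,0,0.1],[0,0,0],1.0],[[0,0,0.1],[0,0,0],1.0]]}}

```text
t: 13.32
eef_pos: [573.8, 19.9, 94.8]
tcp_rot: [-1.57, -0.015, -0.197]
ft_force: [-1.1, -2.2, 3.1]
opening: 0.229
```

Emit:
{"op": "apply_moves", "data": {"increments": [[[0,0,0.1],[0,0,0],1.0],[[0,0,0.1],[0,0,0],1.0],[[0,0,0.1],[0,0,0],1.0],[[0,0,0.1],[0,0,0],1.0],[[0,0,0.1],[0,0,0],1.0]]}}

```text
t: 13.95
eef_pos: [574.8, 25.2, 94.8]
tcp_rot: [-1.57, -0.015, -0.198]
ft_force: [-0.7, -2.9, 1.4]
opening: 0.229
```

Emit:
{"op": "apply_moves", "data": {"increments": [[[0,0,0.1],[0,0,0],1.0],[[0,0,0.1],[0,0,0],1.0],[[0,0,0.1],[0,0,0],1.0],[[0,0,0.1],[0,0,0],1.0],[[0,0,0.1],[0,0,0],1.0]]}}

```text
t: 14.58
eef_pos: [575.9, 30.4, 94.8]
tcp_rot: [-1.57, -0.015, -0.197]
ft_force: [-0.8, -1.8, 2.5]
opening: 0.227
```

Emit:
{"op": "apply_moves", "data": {"increments": [[[0,0,0.1],[0,0,0],1.0],[[0,0,0.1],[0,0,0],1.0],[[0,0,0.1],[0,0,0],1.0],[[0,0,0.1],[0,0,0],1.0],[[0,0,0.1],[0,0,0],1.0]]}}

```text
t: 15.2
eef_pos: [577.0, 35.7, 94.8]
tcp_rot: [-1.57, -0.015, -0.198]
ft_force: [-0.9, -1.8, 2.0]
opening: 0.231
```

Emit:
{"op": "apply_moves", "data": {"increments": [[[0,0,0.1],[0,0,0],1.0],[[0,0,0.1],[0,0,0],1.0],[[0,0,0.1],[0,0,0],1.0],[[0,0,0.1],[0,0,0],1.0],[[0,0,0.1],[0,0,0],1.0]]}}

```text
t: 15.82
eef_pos: [578.0, 40.9, 94.9]
tcp_rot: [-1.57, -0.015, -0.197]
ft_force: [-0.9, -2.0, 2.5]
opening: 0.23
```

Emit:
{"op": "apply_moves", "data": {"increments": [[[0,0,0.1],[0,0,0],1.0],[[0,0,0.1],[0,0,0],1.0],[[0,0,0.1],[0,0,0],1.0],[[0,0,0.1],[0,0,0],1.0],[[0,0,0.1],[0,0,0],1.0]]}}

```text
t: 16.45
eef_pos: [579.0, 46.2, 94.9]
tcp_rot: [-1.57, -0.015, -0.198]
ft_force: [-0.3, -2.3, 2.0]
opening: 0.232
```

Emit:
{"op": "apply_moves", "data": {"increments": [[[0,0,0.1],[0,0,0],1.0],[[0,0,0.1],[0,0,0],1.0],[[0,0,0.1],[0,0,0],1.0],[[0,0,0.1],[0,0,0],1.0],[[0,0,0.1],[0,0,0],1.0]]}}

```text
t: 17.08
eef_pos: [579.8, 50.2, 94.8]
tcp_rot: [-1.572, -0.015, -0.198]
ft_force: [-2.1, -7.6, 2.5]
opening: 0.229
```

Emit:
{"op": "apply_moves", "data": {"increments": [[[0,0,-0.3],[0,0,0],1.0],[[0,0,-0.6],[0,0,0],1.0],[[0,0,-0.6],[0,0,0],1.0],[[0,0,-0.6],[0,0,0],1.0],[[0,0,-0.3],[0,0,0],1.0]]}}

```text
t: 17.7
eef_pos: [575.1, 26.4, 94.9]
tcp_rot: [-1.57, -0.016, -0.198]
ft_force: [0.5, 1.4, 1.8]
opening: 0.231
```

```bash
python3 s.py
```

```text
t 17.7 tcp along 45.5 across -6.6 z 94.9 F along 1.4 across 0.2 z 1.8 [-1.57  -0.016 -0.198]
```

Emit:
{"op": "apply_moves", "data": {"increments": [[[0,0,-0.2],[0,0,0],1.0],[[0,0,-0.1],[0,0,0],1.0],[[0,0,0],[0,0,0],1.0],[[0,0,0],[0,0,0],1.0],[[0,0,0],[0,0,0],1.0]]}}

```text
t: 18.32
eef_pos: [574.4, 23.0, 94.9]
tcp_rot: [-1.57, -0.015, -0.198]
ft_force: [-0.3, 1.4, 1.5]
opening: 0.227
```

```bash
python3 s.py
```

```text
t 18.325 tcp along 42.0 across -6.6 z 94.9 F along 1.3 across -0.6 z 1.5 [-1.57  -0.015 -0.198]
```

Emit:
{"op": "apply_moves", "data": {"increments": [[[0,0,0],[0,0,0],5.0],[[0,0,0],[0,0,0],5.0],[[0,0,0],[0,0,0],5.0],[[0,0,0],[0,0,0],5.0],[[0,0,0],[0,0,0],5.0]]}}

```text
t: 18.95
eef_pos: [574.3, 22.8, 94.5]
tcp_rot: [-1.57, -0.015, -0.198]
ft_force: [1.3, -0.8, -0.4]
opening: 0.522
```

Emit:
{"op": "apply_moves", "data": {"increments": [[[0,-2.0,0],[0,0,0],5.0],[[0,-4.0,0],[0,0,0],5.0],[[0,-4.0,0],[0,0,0],5.0],[[0,-1.0,0],[0,0,0],5.0],[[0,0,0],[0,0,0],5.0]]}}

```text
t: 19.58
eef_pos: [572.1, 23.1, 206.4]
tcp_rot: [-1.571, -0.013, -0.198]
ft_force: [0.8, -0.2, 0.5]
opening: 0.525
```

```bash
python3 s.py; python3 -c "
from est import *
est(show=True); shot('wrist','w3')"
```

```text
t 19.575 tcp along 41.6 across -8.9 z 206.4 F along -0.0 across 0.8 z 0.5 [-1.571 -0.013 -0.198]
scene station [ 5.741e+02 -1.970e+01  2.000e-01]
scene wheel [777.1 184.7 134.7]
scene guard [569.2 -27.9  38.9]
scene grip [569.2  27.5 108. ]
scene clamp_top [546.4 -78.2 103.3]
scene station [ 5.749e+02 -2.380e+01  1.000e-01]
scene wheel [775.2 186.5 134.2]
scene guard [568.4 -28.5  39.2]
scene grip [566.4  31.1 106.9]
scene clamp_top [548.1 -79.7 105.8]
top wheel [774.6 184.8 133.6]
top clamp_top [551.4 -83.9 102.5]
top wheel [775.7 180.8 136.3]
top clamp_top [551.8 -84.  101.5]
wrist station [569.6 -24.6  -0.8]
wrist wheel [774.1 180.7 139.2]
wrist guard [569.4 -24.8  42.9]
wrist grip [566.7  20.8 106.2]
wrist clamp_top [552.1 -81.2 104.2]
wrist station [570.2 -22.6  -2.2]
wrist wheel [779.3 182.2 137.2]
wrist guard [568.1 -25.9  40.2]
wrist grip [568.4  24.1 106.9]
wrist clamp_top [553.8 -83.4 100.9]
station [572.4 -21.7] yaw -0.1906 guard y -4.3
grip [569.2  25.4 109. ]
clamp_top [548.4 -82.6 104. ]
```

View pics/w3.png

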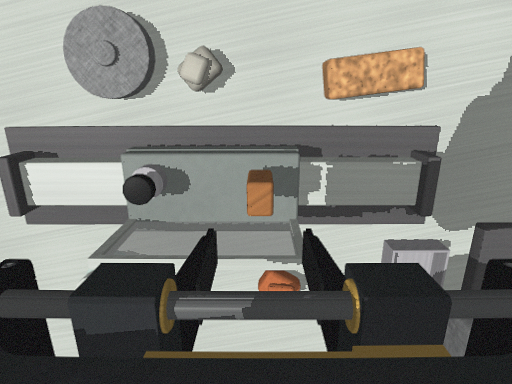

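Emit:
{"op": "apply_moves", "data": {"increments": [[[-0.1,0,-3.6],[0,0,0.75],0.0],[[-0.1,0,-3.6],[0,0,0],0.0],[[-0.1,0,-3.4],[0,0,0],0.0],[[0,0,0],[0,0,0],0.0],[[0,0,0],[0,0,0],0.0]]}}

```text
t: 22.05
eef_pos: [548.1, -82.3, 206.4]
tcp_rot: [-1.571, 0.001, -0.197]
ft_force: [-0.8, 0.0, -0.7]
opening: 0.061
```

Emit:
{"op": "apply_moves", "data": {"increments": [[[0,3.0,0],[0,0,0],0.0],[[0,3.0,0],[0,0,0],0.0],[[0,2.0,0],[0,0,0],0.0],[[0,0.8,0],[0,0,0],0.0],[[0,0,0],[0,0,0],0.0]]}}

```text
t: 22.68
eef_pos: [549.8, -77.8, 116.9]
tcp_rot: [-1.57, -0.002, -0.192]
ft_force: [-0.7, 0.4, 0.2]
opening: 0.005
```

```bash
python3 s.py; python3 -c "
from h import *
s=readout.state();print(s['eef_pos'],s['opening'])"
```

```text
t 22.675 tcp along -61.7 across -11.1 z 116.9 F along 0.2 across -0.8 z 0.2 [-1.57  -0.002 -0.192]
[549.8116474  -77.81053302 116.93690834] 0.004527191498767726
```

Emit:
{"op": "apply_moves", "data": {"increments": [[[0,0,-0.5],[0,0,0],0.0],[[0,0,-0.1],[0,0,0],0.0],[[0,0.3,0],[0,0,0],0.0],[[0,0.3,0],[0,0,0],0.0],[[0,0.2,0],[0,0,0],0.0]]}}

```text
t: 23.3
eef_pos: [549.6, -84.2, 110.7]
tcp_rot: [-1.571, -0.005, -0.192]
ft_force: [0.3, 0.1, -0.5]
opening: 0.005
```

```bash
python3 s.py; python3 -c "
from h import *
shot('wrist','w4')"
```

```text
t 23.3 tcp along -68.0 across -10.1 z 110.7 F along 0.2 across 0.2 z -0.5 [-1.571 -0.005 -0.192]
```

View pics/w4.png

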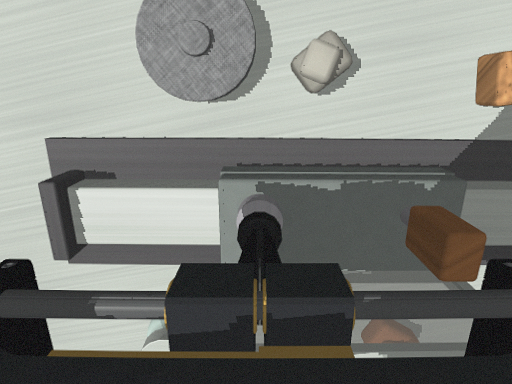

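Emit:
{"op": "apply_moves", "data": {"increments": [[[-0.15,0.3,0],[0,0,0],0.0],[[0,0.3,0],[0,0,0],0.0],[[0,0.3,0],[0,0,0],0.0],[[0,0.3,0],[0,0,0],0.0],[[0,0.2,0],[0,0,0],0.0]]}}

```text
t: 23.98
eef_pos: [548.0, -83.8, 96.1]
tcp_rot: [-1.571, -0.005, -0.192]
ft_force: [-2.9, 0.3, 4.4]
opening: 0.004
```

```bash
python3 s.py
```

```text
t 23.975 tcp along -67.9 across -11.7 z 96.1 F along -0.3 across -2.9 z 4.4 [-1.571 -0.005 -0.192]
```

Pressing at about 4–5 N; 4 mm of travel left.

Emit:
{"op": "apply_moves", "data": {"increments": [[[0,0.2,0],[0,0,0],0.0],[[0,0.2,0],[0,0,0],0.0],[[0,0.1,0],[0,0,0],0.0],[[0,0.1,0],[0,0,0],0.0],[[0,0.1,0],[0,0,0],0.0]]}}

```text
t: 24.6
eef_pos: [548.1, -83.9, 92.1]
tcp_rot: [-1.571, -0.007, -0.192]
ft_force: [-5.2, 0.7, 18.0]
opening: 0.005
```

Emit:
{"op": "apply_moves", "data": {"increments": [[[0,0.05,0],[0,0,0],0.0],[[0,-0.5,0],[0,0,0],0.0],[[0,-2.0,0],[0,0,0],0.0],[[0,-4.0,0],[0,0,0],0.0],[[0,-4.0,0],[0,0,0],0.0]]}}

```text
t: 25.22
eef_pos: [546.4, -83.4, 196.7]
tcp_rot: [-1.57, -0.002, -0.192]
ft_force: [0.3, 0.3, 0.0]
opening: 0.003
```

Emit:
{"op": "apply_moves", "data": {"increments": [[[-3,-1.0,0],[0,0,0],0.0],[[-4,0,0],[0,0,0],0.0],[[-4,0,0],[0,0,0],0.0],[[0,0,0],[0,0,0],0.0],[[0,0,0],[0,0,0],0.0]]}}

```text
t: 25.85
eef_pos: [437.8, -62.5, 209.1]
tcp_rot: [-1.571, -0.009, -0.192]
ft_force: [-0.3, -0.7, -0.1]
opening: 0.004
```

```bash
python3 s.py; python3 -c "
from est import *
est(show=False); p,_=shot('scene','s5')
for n in ('jar','stone_a','bar','spare_wheel','clamp_top'):
    print(n,[toworld(p,d['point']).round().tolist() for d in nets.mark_of(p,n)])
a=cv2.imread('pics/s5.png')[110:260,110:290];cv2.imwrite('pics/s5c.png',cv2.resize(a,None,fx=4,fy=4,interpolation=cv2.INTER_CUBIC))"
```

```text
t 25.85 tcp along -68.4 across -123.9 z 209.1 F along -0.7 across -0.2 z -0.1 [-1.571 -0.009 -0.192]
station [572.7 -21.5] yaw -0.1896 guard y -3.9
grip [569.6  26.  109. ]
clamp_top [548.8 -82.  104. ]
jar [[667.0, -191.0, -5.0], [566.0, 26.0, 107.0]]
stone_a [[726.0, 18.0, 3.0], [450.0, -18.0, -2.0]]
bar [[490.0, 163.0, -2.0]]
spare_wheel [[419.0, -110.0, -4.0]]
clamp_top [[419.0, -107.0, -3.0], [549.0, -78.0, 91.0]]
```

View pics/s5c.png

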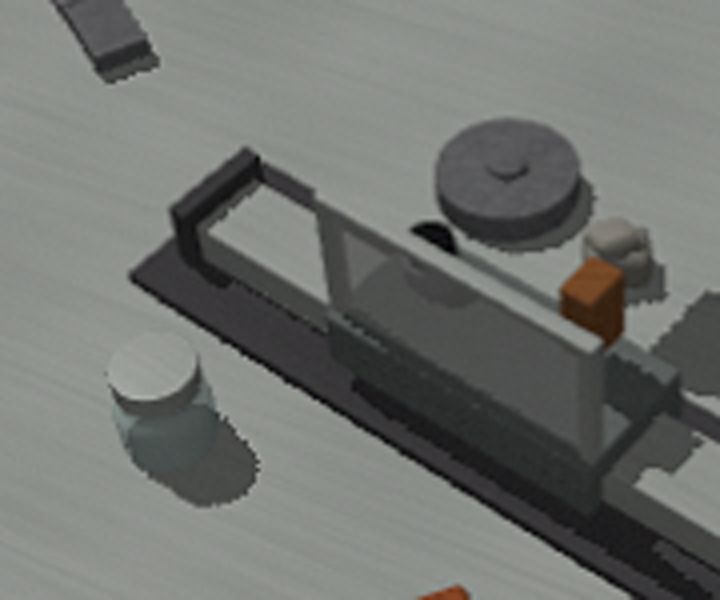

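```bash
python3 -c "
from h import *
env.job_done()"
```

```text
the job is handed in; nothing more can be done
```

The guard is backed off from the tight spot with its clamp plunger pressed down. I handed the job in at about 26 s on the robot's clock, with the arm clear of everything. No verdict is reported.

- **Finding the tight spot:** I gripped the guard's wooden grip block and slid it towards the wheel, the last stretch in 1 mm steps. The drag stayed at about 2 N until the force rose to about 7.9 N. That is about 6 N from the tight spot, well under 15 N.
- **Backing off:** I moved back 27.8 mm from the furthest point. By the 1.5 N/mm slope, that is about 24 mm from where the tight spot was first felt; that point is worked out from the slope, not measured.
- **Clamping:** I pressed the plunger with closed fingers until it stopped at z ≈ 92 mm, with about 18 N on the wrist. The head was 104 mm up at the start, so this is the full 12 mm.

**Last checks:**
- The guard stood at the same place before and after clamping: camera fits of its position along the rail gave -4.3 and then -3.9 mm.
- One camera reading put the plunger head at z 91 mm. The network's first answer for the plunger was the spare wheel, so I took its second.
- The jar, stones, bar and spare wheel read within about 5 mm of their first readings, roughly the networks' accuracy.
- The station's fitted position and angle drifted by about 2 mm between looks, within the calibration error.

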